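# Clamp the carving-wax block under the swing strap and cam lever

### The job

Clamp the block of carving wax in the fixture for filing, by pushing only: slide the block along between its guide rails until it sits fully home against the end stop, without lifting or tipping it, and swing the clamp strap round against its stop pin so that its rubber foot stands over the block. Only then push the cam lever all the way down, so that it locks and the foot presses on the wax. Leave the small tools that lie about the fixture where they are.

Things in the scene. Friction and masses are not known exactly. Their poses are not given: they have to be found in the camera images.
- clamp_fixture: Clamping fixture fixed to the bench: aluminium plate with guide rails, end stop and swing clamp. Origin on the bench (z = 0) on the channel's centre line; own x runs along the channel to the end stop, y to its left, z up. In this frame, mm: plate x -90..80, y -95..55, top (channel floor) z = 12; rails y = +-(35.5..45.5), x -50..55, tops z = 20
- stop_face (a point): middle of the dark steel end stop's working face, which the block's end must touch: fixture frame x = 55 mm, y = 0, z = 22 mm. The stop is 14 mm thick, y -45..45, its top at z = 30 mm (two screw heads 3 mm higher)
- clamp_stud (a point): foot of the vertical stud, the pivot axis of strap and lever: fixture frame x = 6, y = -68, z = 12 mm. Cam and clevis on its head reach z = 95 mm
- stop_pin (a point): top of the strap's stop pin, 6 mm thick, fixture frame x = 20.5, y = -50, z = 58 mm; the strap rests against it when square across the channel
- wax_block: loose red carving-wax block, 67 mm wide, 99 long, 20.5 thick, 0.15 to 0.3 kg, flat on the plate between the rails with 2 mm play on each side. Origin at the centre of its underside; own y is its long axis, along the channel. It starts 10 to 30 mm short of the end stop; fully home its origin is at fixture x = 5.5 mm, its near end at x = -44 mm, its top at z = 32.5 mm
- clamp_strap (a joint): swing angle a of the strap about the stud, rad: 0 = square across the channel, against the stop pin (the goal), growing as it swings off the block. In the fixture frame the strap points from the stud along (-sin a, cos a). Starts at 1.2 to 1.65 (near 1.57 it points along fixture -x, outside the channel), limit 1.8. Stays where it is left; 1 to 2 N at the nose turn it
- strap_nose (a point): middle of the round outer end of the strap, 84 mm from the stud axis, z = 55 mm. The strap is a flat steel bar 22 mm wide, underside z = 50 and top z = 60 mm above the bench (4 mm lower when clamped)
- strap_spindle (a point): top of the threaded spindle that stands on the strap 68 mm from the stud axis, z = 80 mm; radius 4 mm, its hex nuts 8 mm, above and below the bar
- clamp_foot: black rubber foot, radius 8.5 mm, under the spindle, on a stiff spring; underside z = 34.8 mm with the lever up (2 mm over the block's top, so it swings freely over it); with the lever down it presses the block with about 10 to 15 N. The body's origin is not at the foot: it lies on the stud axis at bench level
- cam_lever (a joint): angle of the cam lever about its level pin on the stud head, rad: 0 = up (it rises 62 degrees above level), 1.22 = fully down, locked (8 degrees below level). Starts at 0 to 0.1. Stays where it is left; 2 to 3 N at the ball push it down. It turns with the strap and always points to the side of the stud opposite to the strap. Round bar of radius 4.5 mm, ball centre 85 mm from the pin
- lever_ball (a point): centre of the black ball knob (radius 9 mm) at the end of the cam lever
- lever_pin (a point): the cam lever's pin, on the stud axis, 77.5 mm above the bench
- gum_block: grey abrasive block 50 x 20 x 12 mm on the bench on the stud's side of the fixture, towards the stop end; bystander
- sanding_stick: wooden sanding stick, 125 mm long, along the fixture's side away from the stud; bystander
- loupe: folding loupe, 56 mm long, 12 mm high, behind the end stop; bystander
- pin_vise: slim steel pin vise, 73 mm long, in front of the open end of the channel; bystander
- needle_file: needle file, 118 mm long, 6 mm thick, beside the fixture on the stud's side; bystander
There are look-alikes about, which are no part of the job. Of the things that look like the wax_block, the larger one is meant.

How it is judged:
By the outcome, as a careful person would: the job done as asked, in the order asked, and still so for the second after the job is handed in, with the robot touching nothing.
It also fails if it takes over 61 s, if anything falls off the work surface, if the arm or the gripper's body presses on something with over 40 N, if the wrist force passes 120 N, or if a joint passes its speed limit or range.

### The arm

A 6-joint arm with a two-finger parallel gripper is mounted at the origin on the work surface; the furniture and walls round the work are solid. World frame = base frame: x ahead of the robot, y to its left, z up, the work surface at z = 0. Lengths are in mm, angles in degrees, forces in N, time in s.
With the tool pointing down it reaches from about 300 to 850 mm from the base axis. Payload 5.4 kg.
Tool frame: the origin (TCP) lies midway between the tips of the shut fingers; the grasp point (between the pads) lies 19 mm behind it; z points along the fingers, y is the line along which they close (so a half turn about z gives the same grasp; the last joint's range is limited). The gripper opens to 85 mm and grips with 20 to 120 N. Pads are 22 mm wide; open, the fingers measure 114 mm over their backs; the gripper's body (76 mm by 85 mm) begins 54 mm behind the grasp point. The pads swing forward as they close: fully open they stand 13 mm farther back than shut.
Start: joints at [-78.616, 9.076, 91.501, -0, 79.423, -12.038], TCP at [228.543, -527.612, 231.299] pointing down, gripper open.
Joint ranges: [-166.64, 166.64], [-54.1, 131.32], [10.49, 154.53], [-73.88, 253.88], [9.74, 151.15], [-171.62, 171.62]. Speed limits (degrees/s): [147.25, 147.25, 180, 180, 180, 180].

### API

Orientations are given as a 3x3 rotation matrix whose columns are the frame's x, y, z axes.
In Python, from rig import * gives the robot as it stands. The module is installed in compiled form; this text tells all that it offers.
- The arm moves only by the tool carry_out, never from a script. Its argument "commands" is a list that holds one entry, the list of rows, each a list of 5 numbers: the finger opening in cm, from 0 to 8.54, then the shift along the tool's x, y, z in cm, then the turn about the tool's z in degrees. A call has 1 to 5 rows; each row shifts and turns the commanded pose from where the row before left it, along the tool's axes as they then stand; what a row does not reach is not made up. A row lasts 1/12 s, in which the tool goes at most 41.7 mm and 7.16 degrees, less where a joint would pass 70% of its speed; a pose out of reach is approached as far as the arm can. A call is refused whole if a number of a shift passes 4.17 or a number of a turn 7.16, either way. A call with a gripper value outside its range is refused whole. The fingers move at their own pace and stop on an object; "grip_force" is the grip in N (left out, the last holds). Time passes only in rows, so rows that do not move let the fingers close. It gives the time, the measured TCP pose, the force, the opening and the grip force at its end, in the units of the state.
- get_obs(): the state, without advancing time (a new reading comes with each control period).
- read_camera(name): name is "scene" or "top"; returns a dict with "color" (384x512x3 uint8, red, green, blue), "depth" (384x512 float32, mm along the optical axis (not along the pixel's ray), 0 where there is no reading), "camera_matrix" (3x3 intrinsics, pixels), "dist_coeffs" ([k1, k2, p1, p2, k3] as OpenCV has them; the pictures are not rectified), "world_from_camera" (4x4, takes a point from camera to world coordinates). Camera axes: x right, y up, looking along -z (the intrinsics and any distortion apply to the point x, -y, -z); pixel columns grow to the right and rows downward; lengths in mm; the calibration is good to about 2 mm. A picture is of the moment at which its call begins.
- sign_off(): hands the job in; it is judged then, once.
The state is a dict: "time_s": time; "joints": joint angles; "joint_vel": joint speeds; "joint_efforts": joint torques, N m; "tcp_pos": TCP position; "tcp_rot": TCP orientation; "wrist_force": force on the tool from outside, world axes, zero at the start; "moment": the same for the moment, N m; "width": finger opening in mm; "grip_force": force on a finger pad.
Only numpy, scipy, OpenCV 4.12 (cv2) and the standard library are available. Lean on these libraries where they do the work, as an engineer would, in place of code of your own. Each camera call takes 0.05 s, during which the arm holds its last target. There are 200 camera calls.

## Working session

There is one attempt and no reset: what is moved stays moved. The work goes in short steps, Python scripts to look and compute and a tool call to move; the robot and the scene stay as the last step left them, time stands still between calls to the robot, and variables do not carry over. Pictures are saved under pics/ and viewed, at most 10 in all, crops included, and the job is handed in when it is done.

Besides the shell and the picture viewer there is one more tool, called after ">>>" as name(argument=value, ...), one argument or row to a line, values as JSON. carry_out: Moves the arm, as the interface text tells. Its arguments: {"type":"object","properties":{"commands":{"type":"array","items":{"type":"array","items":{"type":"array","items":{"type":"number"}}}},"grip_force":{"type":"number"}},"required":["commands"]}

```bash
mkdir -p pics
cat > h.py <<'E'
from rig import *
import numpy as np, cv2
def ray(c,uv):
    p=cv2.undistortPoints(np.array([[uv]],float),c["camera_matrix"],np.array(c["dist_coeffs"],float))[0,0]
    T=np.array(c["world_from_camera"]); return T[:3,3],T[:3,:3]@np.array([p[0],-p[1],-1.])
def onplane(c,uv,z):
    o,d=ray(c,uv); return o+d*(z-o[2])/d[2]
def pt(c,uv):
    d=c["depth"][int(round(uv[1])),int(round(uv[0]))]; o,r=ray(c,uv); return o+r*d
def shot(n,f):
    c=read_camera(n); cv2.imwrite(f,cv2.cvtColor(c["color"],cv2.COLOR_RGB2BGR)); return c
E
python3 - <<'E'
from h import *
import pickle
for n in("top","scene"):
    c=shot(n,f"pics/{n}0.png"); pickle.dump(c,open(n+"0.pkl","wb"))
    print(n,np.array(c["world_from_camera"]).round(2).tolist(),np.array(c["camera_matrix"]).tolist())
a=cv2.imread("pics/top0.png");b=cv2.imread("pics/scene0.png")
print(get_obs())
E
```

```text
top [[0.01, 0.98, -0.18, 403.27], [-1.0, 0.01, 0.01, -57.37], [0.01, 0.18, 0.98, 956.19], [0.0, 0.0, 0.0, 1.0]] [[406.4904509533125, 0.0, 264.7796695108621], [0.0, 406.4904509533125, 195.14963253340375], [0.0, 0.0, 1.0]]
scene [[0.6, 0.31, -0.74, -64.02], [-0.8, 0.25, -0.55, -509.74], [0.02, 0.92, 0.4, 453.01], [0.0, 0.0, 0.0, 1.0]] [[442.3025803426716, 0.0, 261.588255558015], [0.0, 442.3025803426716, 185.40413781926725], [0.0, 0.0, 1.0]]
{'time_s': 0.1, 'joints': array([-7.86150279e+01,  9.10842168e+00,  9.15644228e+01,  7.60801909e-04,
        7.94223667e+01, -1.20393172e+01]), 'joint_vel': array([-0.01419211, -0.12100144, -0.01069718,  0.00637474, -0.0078342 ,
        0.03441664]), 'joint_efforts': array([-6.64376385e-04, -3.96991575e+01, -3.32338321e+01, -2.12765567e-04,
        4.20310185e-03, -5.21073105e-06]), 'tcp_pos': array([ 228.44750667, -527.09340703,  230.42608611]), 'tcp_rot': array([[ 9.17587212e-01,  3.97534413e-01, -3.15233303e-04],
       [ 3.97534376e-01, -9.17585831e-01,  1.63162588e-03],
       [ 3.59373826e-04, -1.62247512e-03, -9.99998619e-01]]), 'wrist_force': array([-0.04688532,  0.56466037, -0.26063885]), 'moment': array([ 0.01106217, -0.04611984,  0.01109487]), 'grip_force': 0.0, 'width': 85.253637672443}
```

View pics/top0.png

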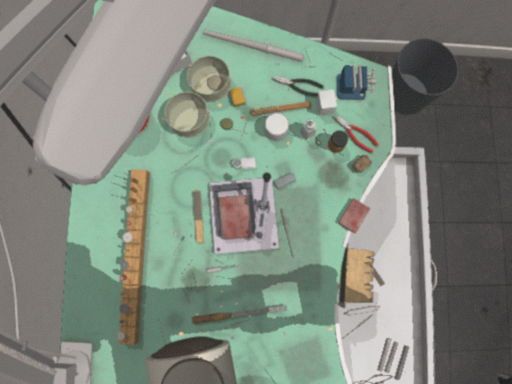

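View pics/scene0.png

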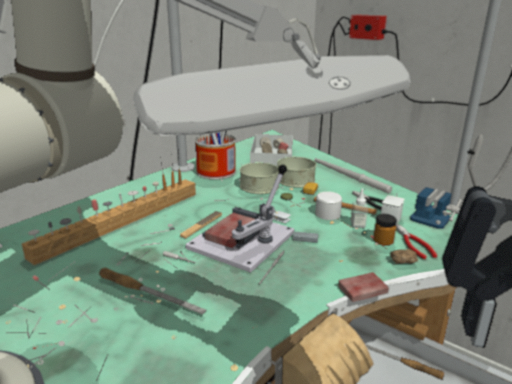

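The top view shows the fixture plate at about (210-278, 180-253), with the red wax block in its channel at (235,215). The dark end stop is at the top, the stud side is on the right, the lever ball is at about (267,177), and the strap points down the image. The red candidates are the block in the channel (235,215) and a smaller one at the bench edge (355,215). The one between the rails fits the description; I'll confirm it in a crop.

Run:
```python
from h import *
import pickle
t=pickle.load(open("top0.pkl","rb"));s=pickle.load(open("scene0.pkl","rb"))
a=cv2.cvtColor(t["color"],cv2.COLOR_RGB2BGR)[165:265,195:300]
b=cv2.cvtColor(s["color"],cv2.COLOR_RGB2BGR)[155:275,180:325]
A=cv2.resize(a,None,fx=5.5,fy=5.5,interpolation=cv2.INTER_CUBIC);B=cv2.resize(b,None,fx=5,fy=5,interpolation=cv2.INTER_CUBIC)
cv2.imwrite("pics/c1.png",A);cv2.imwrite("pics/c2.png",B)
for n,c in(("t",t),("s",s)):
    hsv=cv2.cvtColor(c["color"],cv2.COLOR_RGB2HSV)
    m=(((hsv[...,0]<10)|(hsv[...,0]>172))&(hsv[...,1]>90)&(hsv[...,2]>50)).astype(np.uint8)
    cs,_=cv2.findContours(m,0,2)
    for k in cs:
        if cv2.contourArea(k)>150:
            r=cv2.minAreaRect(k); print(n,r,cv2.contourArea(k),pt(c,r[0]).round(1))
            print([onplane(c,p,32.5).round(1).tolist() for p in cv2.boxPoints(r)])
# plate mask in top: pale, non green
hsv=cv2.cvtColor(t["color"],cv2.COLOR_RGB2HSV)
m=np.zeros(hsv.shape[:2],np.uint8); m[165:265,195:300]=((hsv[...,1]<50)&(hsv[...,2]>120))[165:265,195:300]
m=cv2.morphologyEx(m,cv2.MORPH_OPEN,np.ones((3,3)))
k=max(cv2.findContours(m,0,2)[0],key=cv2.contourArea);r=cv2.minAreaRect(k);print("plate",r)
print([(p.round(1).tolist(),onplane(t,p,12).round(1).tolist()) for p in cv2.boxPoints(r)])
```

```text
t ((234.85093688964844, 229.07168579101562), (27.52042007446289, 18.244564056396484), 42.51044845581055) 200.0 [496.3   2.4  29.2]
[[501.4, 39.6, 32.5], [532.7, 12.1, 32.5], [490.5, -35.0, 32.5], [459.7, -7.6, 32.5]]
s ((364.79022216796875, 283.5408630371094), (17.542856216430664, 39.23685836791992), 75.17352294921875) 328.0 [ 533.4 -282.6   13.7]
[[495.1, -261.4, 32.5], [560.4, -298.1, 32.5], [520.2, -322.6, 32.5], [460.0, -287.1, 32.5]]
s ((419.076904296875, 246.88458251953125), (38.274314880371094, 15.254256248474121), 33.690067291259766) 232.5 [ 7.306e+02 -3.079e+02  6.000e-01]
[[666.1, -287.4, 32.5], [724.0, -282.1, 32.5], [682.6, -355.7, 32.5], [631.2, -357.0, 32.5]]
s ((228.7785186767578, 232.25502014160156), (26.870807647705078, 35.39081954956055), 55.00798034667969) 414.0 [500.8 -11.9  30.4]
[[473.9, 21.2, 32.5], [575.6, 33.9, 32.5], [522.0, -49.9, 32.5], [433.2, -54.8, 32.5]]
s ((215.0, 160.5), (31.0, 38.0), 90.0) 841.5 [737.4 240.6  52.6]
[[842.1, 415.1, 32.5], [915.6, 326.8, 32.5], [724.1, 164.3, 32.5], [663.9, 238.2, 32.5]]
s ((367.17645263671875, 26.705883026123047), (36.04735565185547, 24.389490127563477), 4.398705959320068) 781.5 [1458.8  179.2  355.7]
[[4615.2, 1816.4, 32.5], [11369.5, 5183.8, 32.5], [10517.2, 3835.6, 32.5], [4588.4, 1389.1, 32.5]]
plate ((254.0, 216.5), (95.0, 90.0), 90.0)
[([209.0, 169.0], [641.3, 68.8, 12.0]), ([299.0, 169.0], [643.8, -146.8, 12.0]), ([299.0, 264.0], [418.8, -145.7, 12.0]), ([209.0, 264.0], [416.7, 61.4, 12.0])]
```

View pics/c1.png

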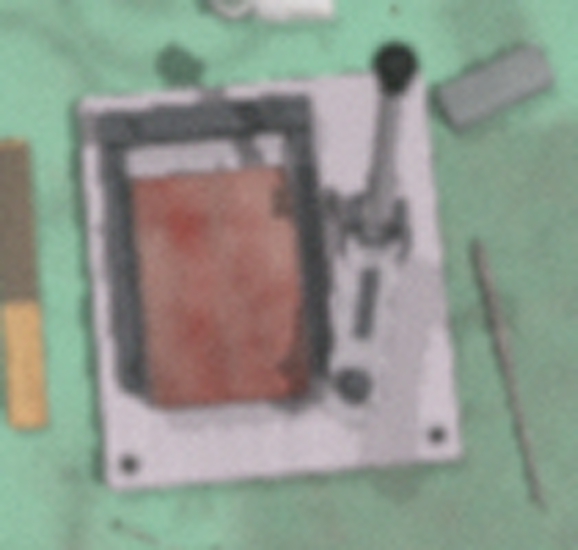

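View pics/c2.png

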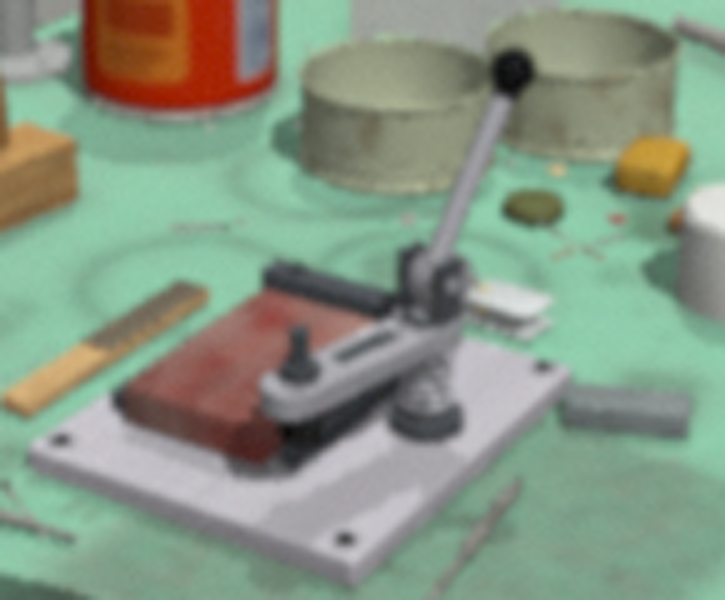

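The crop confirms it: the red block in the channel (crop 225,290) is the larger one and sits between the rails with a gap before the stop. The spindle is at crop (352,385) and the ball at (395,65). The strap points toward the open end.

```bash
cat >> h.py <<'E'
def fit(P,Q):  # 2D rigid P->Q
    P=np.array(P,float);Q=np.array(Q,float);p=P-P.mean(0);q=Q-Q.mean(0)
    th=np.arctan2((p[:,0]*q[:,1]-p[:,1]*q[:,0]).sum(),(p*q).sum())
    R=np.array([[np.cos(th),-np.sin(th)],[np.sin(th),np.cos(th)]]);t=Q.mean(0)-R@P.mean(0)
    return th,R,t,Q-(P@R.T+t)
E
python3 - <<'E'
from h import *
import pickle
t=pickle.load(open("top0.pkl","rb"));s=pickle.load(open("scene0.pkl","rb"))
g=lambda u,v:(195+u/5.5-.4,165+v/5.5-.4)
h=lambda u,v:(180+u/5-.4,155+v/5-.4)
F=[(80,55),(80,-95),(-90,-95),(-90,55)]
Q=[onplane(t,g(*p),12)[:2] for p in[(80,100),(422,73),(461,457),(109,488)]]
th,R,tr,res=fit(F,Q);print("top",np.degrees(th),tr,res.round(1).tolist())
f=lambda w:(R.T@(np.array(w)[:2]-tr)).round(1)
F2=[(80,-95),(-90,-95),(-90,55)]
Q2=[onplane(s,h(*p),12)[:2] for p in[(572,372),(350,572),(30,447)]]
th2,R2,tr2,res2=fit(F2,Q2);print("scene",np.degrees(th2),tr2,res2.round(1).tolist())
for n,p,z in[("nearL",(152,405),32.5),("nearR",(308,400),32.5),("farL",(133,180),32.5),("farR",(285,168),32.5),("spindle",(352,383),80),("ball",(396,65),152.5),("stopL",(128,142),30),("stopR",(285,130),30)]:
    w=onplane(t,g(*p),z);print(n,w.round(1),f(w),"depthpt",pt(t,g(*p)).round(0))
for n,p,z in[("spindle",(300,330),80),("ball",(513,72),152.5),("blocknear",(240,425),32.5)]:
    w=onplane(s,h(*p),z);print("s",n,w.round(1),(R2.T@(w[:2]-tr2)).round(1))
d=t["depth"];print("lamp z",[pt(t,p).round(0).tolist() for p in[(130,100),(180,40),(80,160)]])
c=get_obs();print(np.degrees(np.arctan2(c["tcp_rot"][1,0],c["tcp_rot"][0,0])))
np.savez("fix.npz",th=th,R=R,t=tr)
E
```

```text
top 5.786731165712446 [534.45533626   4.91891513] [[-0.9, -0.5], [-2.4, 0.9], [1.4, 0.6], [1.9, -1.0]]
scene 5.303844583797976 [531.71973618  -0.74637753] [[-0.9, 1.9], [-1.4, -0.6], [2.4, -1.3]]
nearL [474.8  30.4  32.5] [-56.8  31.4] depthpt [475.  31.  29.]
nearR [477.6 -33.9  32.5] [-60.5 -32.9] depthpt [479. -33.   9.]
farL [569.   41.   32.5] [38.  32.4] depthpt [573.  43.  11.]
farR [574.9 -22.8  32.5] [ 37.4 -31.6] depthpt [576. -23.  27.]
spindle [480.6 -52.3  80. ] [-59.3 -51.5] depthpt [481. -52.  77.]
ball [591.7 -67.5 152.5] [ 49.6 -77.9] depthpt [591. -67. 156.]
stopL [585.8  43.9  30. ] [55.  33.6] depthpt [586.  44.  27.]
stopR [591.7 -22.4  30. ] [ 54.2 -33. ] depthpt [592. -22.  28.]
s spindle [478.8 -57.7  80. ] [-58.  -51.8]
s ball [583.3 -75.6 152.5] [ 44.4 -79.3]
s blocknear [475.6 -30.9  32.5] [-58.7 -24.9]
lamp z [[735.0, 209.0, 201.0], [876.0, 118.0, 192.0], [608.0, 295.0, 210.0]]
23.424132228818102
```

>>> carry_out(
  commands=[
    [[0, 0, 0, 0, 5.94], [0, 0, 0, 0, 5.94], [0, 0, 0, 0, 5.94], [0, 1.73, -3.31, 0, 0], [0, 1.73, -3.31, 0, 0]],
  ],
  grip_force=40,
)

```text
time_s: 0.52
tcp_pos: [256.0, -458.0, 230.3]
tcp_rot: [[0.996, 0.095, -0.0], [0.095, -0.996, 0.002], [-0.0, -0.002, -1.0]]
wrist_force: [0.9, 0.1, 0.5]
width: 25.3
grip_force: 0.0
```

>>> carry_out(
  commands=[
    [[0, 1.73, -3.31, 0, 0], [0, 1.73, -3.31, 0, 0], [0, 1.73, -3.31, 0, 0], [0, 1.73, -3.31, 0, 0], [0, 1.73, -3.31, 0, 0]],
  ],
)

```text
time_s: 0.93
tcp_pos: [326.6, -283.3, 230.9]
tcp_rot: [[0.995, 0.097, -0.0], [0.097, -0.995, 0.001], [-0.0, -0.001, -1.0]]
wrist_force: [1.4, -0.9, -0.5]
width: 0.3
grip_force: 0.0
```

>>> carry_out(
  commands=[
    [[0, 1.73, -3.31, 0, 0], [0, 1.73, -3.31, 0, 0], [0, 1.73, -3.31, 0, 0], [0, 1.73, -3.31, 0, 0], [0, 1.73, -3.31, 0, 0]],
  ],
)

```text
time_s: 1.35
tcp_pos: [396.4, -110.1, 231.1]
tcp_rot: [[0.995, 0.097, -0.0], [0.097, -0.995, 0.0], [-0.0, -0.0, -1.0]]
wrist_force: [0.8, -0.6, -0.5]
width: -0.0
grip_force: 0.0
```

>>> carry_out(
  commands=[
    [[0, 1.73, -3.31, 0, 0], [0, 1.73, -3.31, 0, 0], [0, 1.73, -3.31, 0, 0], [0, 0, 0, 0, 0], [0, 0, 0, 0, 0]],
  ],
)

```text
time_s: 1.77
tcp_pos: [438.2, -6.4, 230.8]
tcp_rot: [[0.995, 0.102, -0.001], [0.102, -0.995, 0.0], [-0.001, -0.0, -1.0]]
wrist_force: [0.3, 0.1, -0.5]
width: -0.2
grip_force: 0.0
```

>>> carry_out(
  commands=[
    [[0, 0, 0, 3.5, 0], [0, 0, 0, 3.5, 0], [0, 0, 0, 3.5, 0], [0, 0, 0, 3.5, 0], [0, 0, 0, 3.0, 0]],
  ],
)

```text
time_s: 2.18
tcp_pos: [437.0, -9.2, 59.0]
tcp_rot: [[0.995, 0.096, -0.002], [0.096, -0.995, 0.0], [-0.002, -0.0, -1.0]]
wrist_force: [0.2, 0.7, -0.4]
width: -0.0
grip_force: 0.0
```

>>> carry_out(
  commands=[
    [[0, 0, 0, 1.5, 0], [0, 0, 0, 1.5, 0], [0, 0, 0, 1.0, 0], [0, 0, 0, 0, 0], [0, 0, 0, 0, 0]],
  ],
)

```text
time_s: 2.6
tcp_pos: [438.1, -8.8, 21.3]
tcp_rot: [[0.995, 0.097, -0.001], [0.097, -0.995, 0.0], [-0.001, -0.0, -1.0]]
wrist_force: [-0.1, 0.5, -0.4]
width: -0.1
grip_force: 0.0
```

Run:
```python
from h import *
o=get_obs();print(o["tcp_pos"],o["wrist_force"])
t=shot("top","pics/t1.png");s=shot("scene","pics/s1.png")
A=cv2.imread("pics/t1.png")[165:285,190:300];B=cv2.imread("pics/s1.png")[145:285,170:325]
A=cv2.resize(A,(367,400),interpolation=2);B=cv2.resize(B,(433,400),interpolation=2)
cv2.imwrite("pics/v1.png",np.hstack([A,B]))
```

```text
[438.11503806  -8.7863603   21.31790725] [-0.12684992  0.48216015 -0.3630221 ]
```

View pics/v1.png

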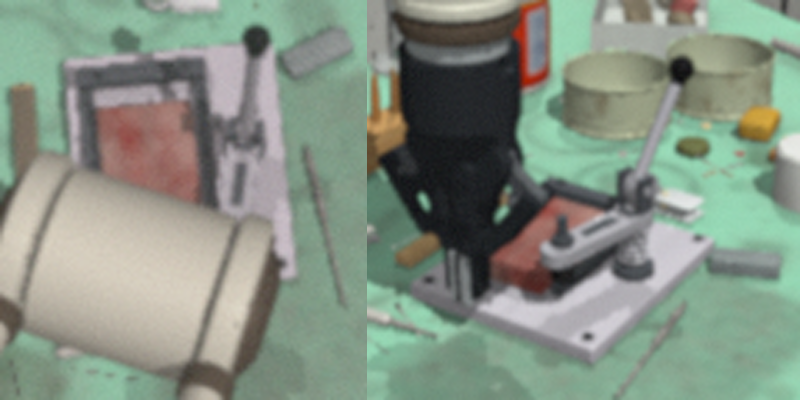

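>>> carry_out(
  commands=[
    [[0, 0.8, 0, 0, 0], [0, 0.8, 0, 0, 0], [0, 0.5, 0, 0, 0], [0, 0.4, 0, 0, 0], [0, 0.3, 0, 0, 0]],
  ],
)

```text
time_s: 3.12
tcp_pos: [466.6, -5.3, 21.5]
tcp_rot: [[0.995, 0.098, -0.001], [0.098, -0.995, -0.0], [-0.001, 0.0, -1.0]]
wrist_force: [-3.5, -0.1, 2.8]
width: -0.2
grip_force: 1.6
```

>>> carry_out(
  commands=[
    [[0, 0.2, 0, 0, 0], [0, 0.2, 0, 0, 0], [0, 0.2, 0, 0, 0], [0, 0.2, 0, 0, 0], [0, 0.2, 0, 0, 0]],
  ],
)

```text
time_s: 3.53
tcp_pos: [476.3, -4.4, 21.1]
tcp_rot: [[0.995, 0.097, 0.0], [0.097, -0.995, 0.0], [0.0, -0.0, -1.0]]
wrist_force: [-1.1, 0.5, -0.7]
width: -0.1
grip_force: 0.4
```

>>> carry_out(
  commands=[
    [[0, 0.1, 0, 0, 0], [0, 0.1, 0, 0, 0], [0, 0.1, 0, 0, 0], [0, 0.1, 0, 0, 0], [0, 0, 0, 0, 0]],
  ],
)

```text
time_s: 3.95
tcp_pos: [480.4, -4.1, 21.4]
tcp_rot: [[0.995, 0.098, 0.0], [0.098, -0.995, -0.0], [0.0, 0.0, -1.0]]
wrist_force: [-1.3, -0.4, 0.3]
width: 0.1
grip_force: 0.2
```

>>> carry_out(
  commands=[
    [[0, 0.1, 0, 0, 0], [0, 0.1, 0, 0, 0], [0, 0.1, 0, 0, 0], [0, 0, 0, 0, 0], [0, 0, 0, 0, 0]],
  ],
)

```text
time_s: 4.37
tcp_pos: [480.5, -3.9, 21.0]
tcp_rot: [[0.995, 0.099, -0.007], [0.099, -0.995, -0.0], [-0.007, -0.0, -1.0]]
wrist_force: [-11.4, -2.3, 9.2]
width: -0.0
grip_force: 5.7
```

>>> carry_out(
  commands=[
    [[0, -0.5, 0, 0, 0], [0, -1.5, 0, 0, 0], [0, -2.0, 0, 0, 0], [0, 0, 0, -3, 0], [0, 0, 0, -4, 0]],
  ],
)

```text
time_s: 4.78
tcp_pos: [439.3, -6.6, 88.7]
tcp_rot: [[0.995, 0.097, -0.008], [0.097, -0.995, 0.003], [-0.008, -0.003, -1.0]]
wrist_force: [1.4, -0.2, 0.4]
width: 0.2
grip_force: 0.0
```

>>> carry_out(
  commands=[
    [[0, 0, 0, -3, 0], [0, 0, 3.5, 0, 0], [0, 0, 3.5, 0, 0], [0, 0, 3.5, 0, 0], [0, 0, 0, 0, 0]],
  ],
)

```text
time_s: 5.2
tcp_pos: [455.3, -117.6, 122.8]
tcp_rot: [[0.996, 0.093, 0.004], [0.093, -0.996, -0.004], [0.004, 0.005, -1.0]]
wrist_force: [0.8, 1.1, 0.5]
width: -0.0
grip_force: 0.0
```

Run:
```python
from h import *
o=get_obs();print(o["tcp_pos"],o["wrist_force"])
t=shot("top","pics/t2.png");s=shot("scene","pics/s2.png")
A=cv2.imread("pics/t2.png")[165:265,195:285];B=cv2.imread("pics/s2.png")[155:275,180:300]
A=cv2.resize(A,(400,444),interpolation=2);B=cv2.resize(B,(400,400),interpolation=2)
B=cv2.copyMakeBorder(B,0,44,0,0,0);cv2.imwrite("pics/v2.png",np.hstack([A,B]))
```

```text
[ 455.25638871 -117.60522296  122.79420342] [0.83267403 1.12730247 0.52066133]
```

View pics/v2.png

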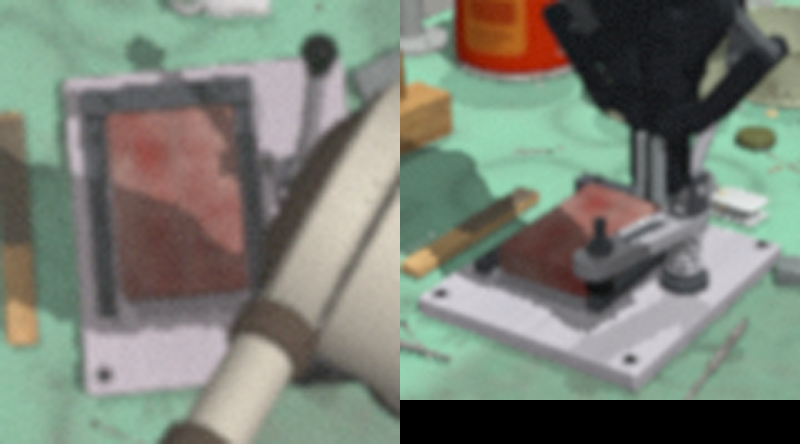

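The block now sits flush against the stop, with no plate showing between them at crop (175,105). Next is the strap.

>>> carry_out(
  commands=[
    [[0, 0.9, 0, 3.0, 0], [0, 0, 0, 3.0, 0], [0, 0, -0.5, 1.6, 0], [0, 0, -0.5, 0, 0], [0, 0, 0, 0, 0]],
  ],
)

```text
time_s: 5.72
tcp_pos: [460.5, -99.2, 44.6]
tcp_rot: [[0.995, 0.099, -0.002], [0.099, -0.995, 0.002], [-0.002, -0.002, -1.0]]
wrist_force: [0.5, 0.0, 0.5]
width: 0.2
grip_force: 0.0
```

>>> carry_out(
  commands=[
    [[0, 0.2, -0.9, -0.1, 0], [0, 0.2, -0.9, -0.1, 0], [0, 0.3, -1.1, 0, 0], [0, 0.3, -1.1, 0, 0], [0, 0.7, -1.0, 0, 0]],
  ],
)

```text
time_s: 6.13
tcp_pos: [473.4, -48.5, 47.9]
tcp_rot: [[0.995, 0.098, -0.0], [0.098, -0.995, -0.0], [-0.0, 0.0, -1.0]]
wrist_force: [-3.2, -0.4, 0.7]
width: -0.1
grip_force: 1.5
```

>>> carry_out(
  commands=[
    [[0, 0.7, -1.0, 0, 0], [0, 0.9, -0.7, 0, 0], [0, 1.0, -0.7, 0, 0], [0, 0.8, -0.3, 0, 0], [0, 0, 0, 0, 0]],
  ],
)

```text
time_s: 6.55
tcp_pos: [506.8, -19.0, 47.7]
tcp_rot: [[0.995, 0.099, 0.002], [0.099, -0.995, -0.0], [0.002, 0.0, -1.0]]
wrist_force: [0.7, 0.3, -0.2]
width: 0.1
grip_force: 0.0
```

>>> carry_out(
  commands=[
    [[0, 0.4, -0.2, 0, 0], [0, 0.4, -0.2, 0, 0], [0, 0.2, -0.1, 0, 0], [0, 0.2, 0, 0, 0], [0, 0, 0, 0, 0]],
  ],
)

```text
time_s: 6.97
tcp_pos: [516.5, -13.6, 47.3]
tcp_rot: [[0.995, 0.097, 0.0], [0.097, -0.995, 0.0], [0.0, -0.0, -1.0]]
wrist_force: [0.3, -0.1, -0.2]
width: 0.3
grip_force: 0.0
```

>>> carry_out(
  commands=[
    [[0, 0.1, 0, 0, 0], [0, 0.1, 0, 0, 0], [0, 0.1, 0, 0, 0], [0, 0, 0, 0, 0]],
  ],
)

```text
time_s: 7.3
tcp_pos: [519.1, -13.1, 47.1]
tcp_rot: [[0.995, 0.098, -0.0], [0.098, -0.995, 0.0], [-0.0, -0.0, -1.0]]
wrist_force: [-2.1, 0.7, 0.4]
width: 0.2
grip_force: 0.6
```

>>> carry_out(
  commands=[
    [[0, 0.1, 0, 0, 0], [0, 0.1, 0, 0, 0], [0, 0, 0, 0, 0]],
  ],
)

```text
time_s: 7.55
tcp_pos: [520.8, -12.9, 47.1]
tcp_rot: [[0.995, 0.098, -0.001], [0.098, -0.995, 0.0], [-0.001, -0.0, -1.0]]
wrist_force: [-3.5, 0.9, 1.9]
width: 0.1
grip_force: 1.7
```

>>> carry_out(
  commands=[
    [[0, 0.1, 0, 0, 0], [0, 0.1, 0, 0, 0], [0, 0, 0, 0, 0]],
  ],
)

```text
time_s: 7.8
tcp_pos: [521.0, -12.8, 47.0]
tcp_rot: [[0.995, 0.098, -0.006], [0.098, -0.995, 0.0], [-0.006, -0.001, -1.0]]
wrist_force: [-10.2, -0.5, 8.3]
width: -0.0
grip_force: 5.4
```

>>> carry_out(
  commands=[
    [[0, -0.5, 0, 0, 0], [0, -2.0, 0, 0, 0], [0, -3.0, 0, -2, 0], [0, -2, 0, -4, 0], [0, -1, 0, -4, 0]],
  ],
)

```text
time_s: 8.22
tcp_pos: [436.7, -20.6, 143.5]
tcp_rot: [[0.995, 0.097, -0.004], [0.097, -0.995, 0.001], [-0.004, -0.002, -1.0]]
wrist_force: [0.7, -0.4, 0.3]
width: -0.3
grip_force: 0.0
```

>>> carry_out(
  commands=[
    [[0, -1, 0, -4, 0], [0, -1, 2, -3, 0], [0, -1, 3.0, 0, 0], [0, 0, 0, 0, 0]],
  ],
)

```text
time_s: 8.55
tcp_pos: [416.4, -78.4, 217.9]
tcp_rot: [[0.996, 0.094, 0.007], [0.094, -0.996, -0.006], [0.007, 0.007, -1.0]]
wrist_force: [0.1, 0.2, 0.2]
width: 0.1
grip_force: 0.0
```

Run:
```python
from h import *
o=get_obs();print(o["tcp_pos"],o["wrist_force"])
t=shot("top","pics/t3.png");s=shot("scene","pics/s3.png")
A=cv2.imread("pics/t3.png")[165:265,195:295];B=cv2.imread("pics/s3.png")[155:275,180:300]
A=cv2.resize(A,(400,400),interpolation=2);B=cv2.resize(B,(400,400),interpolation=2)
cv2.imwrite("pics/v3.png",np.hstack([A,B]))
import pickle;pickle.dump((t,s),open("v3.pkl","wb"))
```

```text
[416.40344018 -78.3556966  217.88460134] [0.07704781 0.20009241 0.16913541]
```

View pics/v3.png

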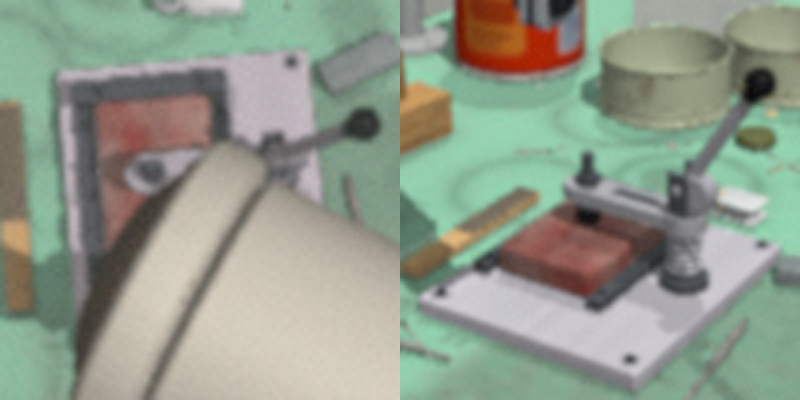

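The top view shows the spindle at crop (150,172), the ball at (362,124), and the strap over the block, which is still home. I'll check squareness numerically.

Run:
```python
from h import *
import pickle
t,s=pickle.load(open("v3.pkl","rb"))
R=np.array([[np.cos(.0977),-np.sin(.0977)],[np.sin(.0977),np.cos(.0977)]])
g=lambda u,v:(195+u/4-.4,165+v/4-.4)
h=lambda u,v:(180+u*.3-.4,155+v*.3-.4)
for n,c,p,z in[("spindle",t,g(150,171),80),("ball",t,g(362,124),150),("spindle",s,h(588,160) if 0 else h(188,157),80),("ball",s,h(360,83),150)]:
    w=onplane(c,p,z);print(n,w.round(1),(R.T@(w[:2]-[534,2])).round(1),pt(c,p).round(0))
```

```text
spindle [538.6   6.2  80. ] [5.  3.7] [539.   6.  78.]
ball [ 553.  -105.3  150. ] [   8.4 -108.6] [ 552. -105.  158.]
spindle [535.3  -1.6  80. ] [ 0.9 -3.7] [540.   2.  77.]
ball [ 551.8 -109.2  150. ] [   6.8 -112.4] [ 548. -112.  152.]
```

>>> carry_out(
  commands=[
    [[0, 3.2, 0, 0, 0], [0, 3.2, 0, 0, 0], [0, 3.2, 0, 0, 0], [0, 3.2, 0, 0, 0], [0, 0, 0, 0, 0]],
  ],
)

```text
time_s: 9.07
tcp_pos: [545.9, -59.5, 211.9]
tcp_rot: [[0.995, 0.1, -0.001], [0.1, -0.995, 0.002], [-0.001, -0.002, -1.0]]
wrist_force: [0.0, 0.1, -0.4]
width: 0.2
grip_force: 0.0
```

>>> carry_out(
  commands=[
    [[0, 0, 0, 0, 0], [0, 0, 0, 0, 0]],
  ],
)

```text
time_s: 9.23
tcp_pos: [541.8, -60.2, 213.5]
tcp_rot: [[0.995, 0.099, -0.002], [0.099, -0.995, 0.001], [-0.002, -0.001, -1.0]]
wrist_force: [-0.4, 0.0, 0.6]
width: -0.1
grip_force: 0.0
```

>>> carry_out(
  commands=[
    [[0, 0.5, 1.0, 0, 0], [0, 0, 0.2, 2.5, 0], [0, 0, 0, 2.5, 0], [0, 0, 0, 0, 0], [0, 0, 0, 0, 0]],
  ],
)

```text
time_s: 9.65
tcp_pos: [547.2, -72.8, 163.8]
tcp_rot: [[0.995, 0.097, -0.003], [0.097, -0.995, 0.001], [-0.003, -0.001, -1.0]]
wrist_force: [0.4, -0.2, 1.3]
width: -0.0
grip_force: 0.0
```

>>> carry_out(
  commands=[
    [[0, 0, 0, 1.0, 0], [0, 0, 0, 1.0, 0], [0, 0, 0, 0.3, 0], [0, 0, 0, 0, 0], [0, 0, 0, 0, 0]],
  ],
)

```text
time_s: 10.07
tcp_pos: [548.6, -72.7, 141.7]
tcp_rot: [[0.995, 0.098, 0.0], [0.098, -0.995, -0.0], [0.0, 0.0, -1.0]]
wrist_force: [0.2, 0.0, -0.5]
width: 0.3
grip_force: 0.0
```

Run:
```python
from h import *
o=get_obs();print(o["tcp_pos"],o["wrist_force"])
s=shot("scene","pics/s4.png")
cv2.imwrite("pics/v4.png",cv2.resize(cv2.imread("pics/s4.png")[120:250,210:340],(520,520),interpolation=2))
```

```text
[548.5641882  -72.69277279 141.6717133 ] [ 0.17017448  0.01656514 -0.4707713 ]
```

View pics/v4.png

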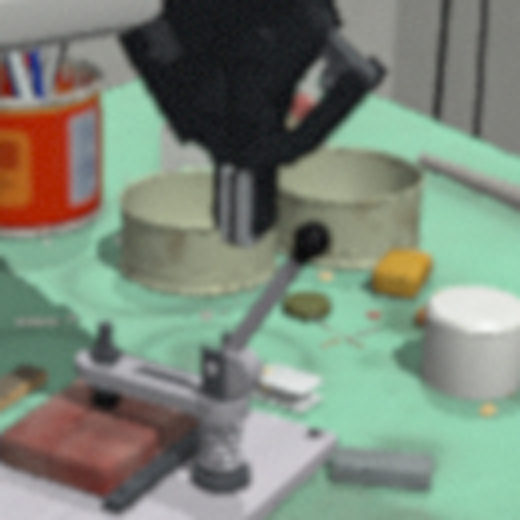

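>>> carry_out(
  commands=[
    [[0, 0, 0.7, 0.5, 0], [0, 0, 0.7, 0.5, 0], [0, 0, 0.7, 0.5, 0], [0, 0, 0.55, 0.65, 0], [0, 0, 0.55, 0.65, 0]],
  ],
)

```text
time_s: 10.53
tcp_pos: [552.2, -105.8, 113.4]
tcp_rot: [[0.995, 0.097, 0.001], [0.097, -0.995, -0.001], [0.001, 0.001, -1.0]]
wrist_force: [1.1, -0.2, 1.3]
width: 0.0
grip_force: 1.1
```

>>> carry_out(
  commands=[
    [[0, 0, 0.4, 0.8, 0], [0, 0, 0.35, 0.8, 0], [0, 0, 0.2, 0.8, 0], [0, 0, 0.1, 0.5, 0], [0, 0, 0, 0, 0]],
  ],
)

```text
time_s: 10.95
tcp_pos: [551.7, -114.8, 82.8]
tcp_rot: [[0.995, 0.097, -0.003], [0.097, -0.995, 0.001], [-0.002, -0.001, -1.0]]
wrist_force: [-0.1, -0.4, 0.5]
width: 0.1
grip_force: 0.0
```

>>> carry_out(
  commands=[
    [[0, 0, 0.05, 0.2, 0], [0, 0, 0, 0.2, 0], [0, 0, 0, 0.1, 0], [0, 0, 0, 0, 0]],
  ],
)

```text
time_s: 11.28
tcp_pos: [552.3, -115.0, 79.3]
tcp_rot: [[0.995, 0.098, -0.001], [0.098, -0.995, 0.001], [-0.001, -0.001, -1.0]]
wrist_force: [-1.5, 0.5, 2.1]
width: 0.3
grip_force: 0.6
```

>>> carry_out(
  commands=[
    [[0, 0, 0, 0.1, 0], [0, 0, 0, 0.1, 0], [0, 0, 0, 0, 0]],
  ],
)

```text
time_s: 11.53
tcp_pos: [552.6, -115.3, 77.5]
tcp_rot: [[0.995, 0.098, -0.0], [0.098, -0.995, 0.0], [-0.0, -0.0, -1.0]]
wrist_force: [-1.8, 2.4, 2.7]
width: -0.0
grip_force: 1.2
```

>>> carry_out(
  commands=[
    [[0, 0, 0, 0.1, 0], [0, 0, 0, 0.1, 0], [0, 0, 0, 0, 0]],
  ],
)

```text
time_s: 11.78
tcp_pos: [552.8, -115.5, 75.5]
tcp_rot: [[0.995, 0.098, 0.0], [0.098, -0.995, 0.0], [0.0, -0.0, -1.0]]
wrist_force: [-1.0, 1.2, 2.3]
width: -0.3
grip_force: 1.3
```

>>> carry_out(
  commands=[
    [[0, 0, 0, 0.1, 0], [0, 0, 0, 0.1, 0], [0, 0, 0, 0, 0]],
  ],
)

```text
time_s: 12.03
tcp_pos: [553.2, -115.5, 74.6]
tcp_rot: [[0.995, 0.098, 0.001], [0.098, -0.995, -0.0], [0.001, 0.0, -1.0]]
wrist_force: [-3.5, 2.9, 8.9]
width: 0.1
grip_force: 4.3
```

>>> carry_out(
  commands=[
    [[0, 0, 0, 0.1, 0], [0, 0, 0, 0.1, 0], [0, 0, 0, 0, 0]],
  ],
)

```text
time_s: 12.28
tcp_pos: [553.5, -115.6, 74.0]
tcp_rot: [[0.995, 0.098, 0.001], [0.098, -0.995, -0.0], [0.001, 0.0, -1.0]]
wrist_force: [-6.4, 3.5, 17.7]
width: -0.4
grip_force: 8.5
```

>>> carry_out(
  commands=[
    [[0, 0, 0, -0.3, 0], [0, 0, 0, -1.5, 0], [0, 0, 0, -4, 0], [0, 0, 0, -4, 0], [0, 0, 0, -4, 0]],
  ],
)

```text
time_s: 12.7
tcp_pos: [552.2, -115.5, 210.3]
tcp_rot: [[0.995, 0.098, -0.001], [0.098, -0.995, 0.0], [-0.001, -0.0, -1.0]]
wrist_force: [1.1, -0.7, -0.4]
width: 0.0
grip_force: 0.0
```

>>> carry_out(
  commands=[
    [[0, -4, 0, -1, 0], [0, -4, 0, 0, 0], [0, -4, 0, 0, 0], [0, -4, 0, 0, 0], [0, 0, 0, 0, 0]],
  ],
)

```text
time_s: 13.12
tcp_pos: [387.7, -130.1, 217.4]
tcp_rot: [[0.995, 0.096, -0.004], [0.096, -0.995, 0.001], [-0.004, -0.001, -1.0]]
wrist_force: [-0.7, 0.2, -0.3]
width: -0.1
grip_force: 0.0
```

Run:
```python
from h import *
o=get_obs();print(o["time_s"],o["tcp_pos"],o["wrist_force"])
t=shot("top","pics/t5.png");s=shot("scene","pics/s5.png")
A=cv2.imread("pics/t5.png")[165:285,185:305];B=cv2.imread("pics/s5.png")[155:275,180:300]
A=cv2.resize(A,(400,400),interpolation=2);B=cv2.resize(B,(400,400),interpolation=2)
cv2.imwrite("pics/v5.png",np.hstack([A,B]))
```

```text
13.1167 [ 387.73316805 -130.08437334  217.42025285] [-0.7420432   0.15929829 -0.30867272]
```

View pics/v5.png

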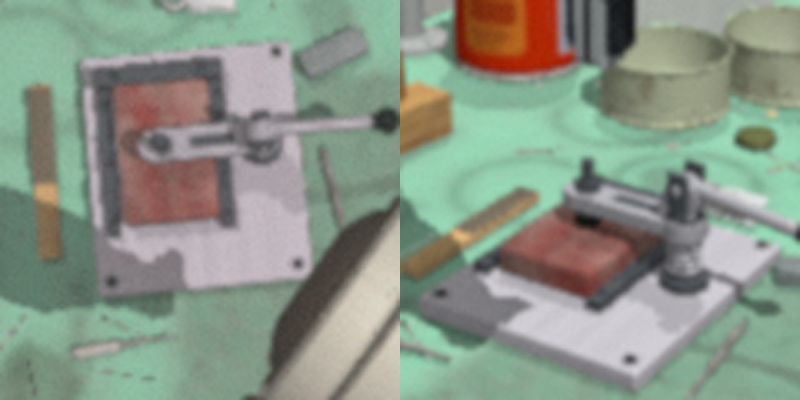

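The lever is down with its ball at top crop (385,121). The strap lies across the block with the spindle at (160,145), the block is flush with the stop, and the small tools are undisturbed. I'll check the ball height, then hand in.

Run:
```python
from h import *
t=read_camera("top")
R=np.array([[np.cos(.0977),-np.sin(.0977)],[np.sin(.0977),np.cos(.0977)]])
g=lambda u,v:(185+u*.3-.4,165+v*.3-.4)
for n,p,z in[("ball",g(385,121),66),("spindle",g(160,144),76)]:
    w=onplane(t,p,z);P=pt(t,p);print(n,(R.T@(w[:2]-[534,2])).round(1),P.round(1))
u,v=map(int,g(385,121));d=t["depth"][v-3:v+4,u-3:u+4];print("ball top z",[round(float(pt(t,(u+i,v))[2])) for i in(-6,-4,-2,0,1,2)])
```

```text
ball [   8.6 -147.2] [ 555.4 -142.8   74.9]
spindle [4.6 2.9] [538.4   5.4  75.4]
ball top z [68, 74, 69, 73, 73, 72]
```

```bash
python3 -c "
from rig import *
print(sign_off())"
```

```text
the job is handed in; nothing more can be done
None
```

The job is handed in at about 13 s: the wax block is home against the end stop, the strap is square against its pin over the block, and the cam lever was then pushed all the way down and reads as locked; the small tools visible in the last pictures lie where they were.

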